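Set the level probe of an espresso boiler

ROBOT

A 6-joint arm with a two-finger parallel gripper is mounted at the origin on the work surface. World frame = base frame: x ahead of the robot, y to its left, z up, the work surface at z = 0. Lengths are in mm, angles in rad, forces in N, time in s.
With the tool pointing down it reaches from about 350 to 975 mm from the base axis. Payload 7.1 kg.
Tool frame: the origin (TCP) lies midway between the tips of the shut fingers; the grasp point (between the pads) lies 19 mm behind it (r.pinch_z is the y of the grasp point in the tool frame, in mm); y points along the fingers, z is the direction in which the jaws open and shut, and the axes are right-handed (so a half turn about y gives the same grasp; the last joint's range is limited). The gripper opens to 88 mm and grips with 3 to 60 N. Pads are 20 mm wide; open, the fingers measure 115 mm over their backs; the gripper's body (75 mm by 178 mm) begins 61 mm behind the grasp point.
Start: joints at [-1.296, 0.423, 1.63, -0, 1.089, -0.019], TCP at [181.013, -598.197, 222.675] pointing down, gripper open.
Joint ranges: [-3, 3], [-0.9, 2.11], [0.09, 2.58], [-1.31, 4.45], [0.11, 2.69], [-2.54, 2.54]. Speed limits (rad/s): [2.39, 2.39, 3.01, 3.14, 3.14, 3.14].

INTERFACE

Orientations are given as a unit quaternion [w, x, y, z].
In Python, from rig import r, optics, ticket gives the robot as it stands. The module is installed in compiled form; this text tells all that it offers.
- The arm moves only by the tool jog_arm, never from a script. Its argument "targets" is text: rows parted by semicolons, each of 6 numbers parted by spaces: the shift along the tool's x, y, z in cm, then the turn, a rotation vector about the tool's x, y, z in rad. In form: tx ty tz rx ry rz; .... A call has 1 to 12 rows; each row is the pose to reach, as a shift and turn from the pose commanded when the call began, along the tool's axes at that moment; what a row does not reach only later rows make up. A row lasts 1/12 s, in which the tool goes at most 41.7 mm and 7.16 degrees, less where a joint would pass 70% of its speed; a pose out of reach is approached as far as the arm can. A call with a gripper value outside its range is refused whole. "hand" is the finger opening in cm, from 0 to 8.78, set as the call begins (left out, the last holds). The fingers move at their own pace and stop on an object; "squeeze" is the grip in N (left out, the last holds). Time passes only in rows, so rows that repeat a pose let the fingers close. It gives the time, the measured TCP pose, the force and the opening at its end, in the units of the state.
- r.observe(): the state, without advancing time (a new reading comes with each control period).
- optics.grab_frame(name): name is "scene" or "top" or "wrist"; returns a dict with "image" (400x640x3 uint8, red, green, blue), "vertical_fov" (degrees; the focal length in pixels is half the picture's height over the tangent of half this angle, whatever the lens; pixels are square), "cx", "cy" (the principal point, pixels), "k1" (the pictures are not rectified: a ray, as slopes to the right and down, at radius r is drawn at 1 + k1 r^2 times it, then the intrinsics apply), "R" (3x3) and "t" (3): a world point X has camera coordinates R X + t; the wrist camera has in their place "T_tool_cam" (4x4, takes a point from camera to tool coordinates, whose origin is the TCP and whose axes are the tool frame's). Camera axes: x right, y down, z forward; pixel columns grow to the right and rows downward; lengths in mm; the calibration is good to about 2 mm. A picture is of the moment at which its call begins: read the wrist's pose just before it. There is no depth.
- ticket.sign_off(): hands the job in, once; it reports no verdict.
The state is a dict: "t": time; "qpos": joint angles; "joint_velocities": joint speeds; "joint_efforts": joint torques, N m; "tcp_pos": TCP position; "eef_rot": TCP orientation; "force": force on the tool from outside, world axes, zero at the start; "moment": the same for the moment, N m; "width": finger opening in mm.
Only numpy, scipy, OpenCV 4.12 (cv2) and the standard library are available. Lean on these libraries where they do the work, as an engineer would, in place of code of your own. Each camera call takes 0.05 s, during which the arm holds its last target. There are 200 camera calls.

TASK

Set the water-level probe in the boiler: take the long-rod probe from the rack, lower its bare rod down the middle of the open port on top of the boiler without ever touching the port, and feel gently for the heating element inside. Then lift the tip to 20 mm clear of the element and finish while still holding the probe there by its insulator, upright, still and centred in the port, so that I can lock it at that height. Leave the other fittings and tools as they are.

Things in the scene. Friction and masses are not known exactly. Their poses are not given: they have to be found in the camera images.
- boiler: Stainless steam boiler, a tube 120 mm in diameter and 200 mm long lying along its own y on two timber saddles, fixed; bolted flange at its -y end. Origin under its middle on the bench, z up. On its crest (140 mm up), from +y to -y: the open level-probe port at y = +45 mm, a blanked port with hexagon plug at y = -30 mm and a short copper elbow at y = -75 mm, both lower than the port's mouth.
- port: The open level-probe port on the boiler: an upright steel boss, 33 mm outside, 20 mm bore, 22 mm deep, open below into the hollow boiler. Origin at the centre of its mouth (top rim), 158 mm above the bench; z up.
- element: Heating element inside the boiler, fixed at the boiler's bolted end, where its origin lies; its loop runs along its own +y and is bent up or down differently each time. Its flat tie plate (40 x 40 mm, rigid, top face in the plane z = 0, centred 145 mm along y) lies right under the port, 70 to 92 mm below the mouth: the probe's tip meets it there. How deep is hard to see and is best felt.
- probe_grip (a point): The water-level probe hangs upright in a hole of the rack, resting on its collar (28 mm wide, 4 mm thick). This point: the centre of its upright white insulator, the part to grip: round, 22 mm in diameter, 42 mm high. A thin brass stud stands on top, its end 33 mm above this point. The collar's underside is 25 mm below this point, the rod's tip 145 mm below. z is the rod's axis, up. 0.04 to 0.09 kg.
- probe_tip (a point): Lower end of the probe's bare steel rod (6 mm in diameter, rounded end), on the rod's axis, 120 mm below the collar's underside. z points up along the rod.
- rack: Aluminium rack for the boiler's fittings, fixed: a plate 70 x 200 mm, its top face 145 mm above the bench, with three 10 mm holes in a row along its own y at -62, 0 and +62 mm; the probe, the thermowell and the safety valve hang in them in any order. Origin under its middle on the bench, z up.
- thermowell: Thermometer pocket hanging in the rack: steel hexagon head 22 mm wide with a short round top, 32 mm above the plate in all, short stem. Origin on the plate's top. Leave it.
- safety_valve: Brass safety valve hanging in the rack: hexagon with a capped round body, 36 mm above the plate in all, short stem. Origin on the plate's top. Leave it.
- portafilter: Portafilter, steel bowl 74 mm wide, 46 mm high, black handle to its -x. Origin under the bowl. Leave it.
- jug: Steel milk jug, 90 mm wide, 105 mm high, open, handle at its +x. Origin under its middle. Leave it.
- screwdriver: Screwdriver lying along its x. Leave it.
- wrench: Open wrench, 200 mm, lying along its x. Leave it.
- trim_ring: Steel ring 84 mm wide, 14 mm high, lying flat. Origin under its middle. Leave it.
- multimeter: Multimeter, 85 x 160 mm, 38 mm high, lying flat. Origin under its middle. Leave it.

How it is judged (in metres and radians):
On the way, in this order (a step that is already met when the one before it is completed fails the run):
1. the rod's tip is down inside the port, 10 mm or more below its mouth (z of probe_tip in the frame of port below -0.01 m and horizontal distance between probe_tip and port below 0.01 m), for 0.1 s.
2. the probe's tip touches the heating element (contact force between probe and element above 0.4 N and horizontal distance between probe_tip and port below 0.01 m), for 0.02 s.
At the end, for the whole second after the job is handed in: The probe is held in the fingers, still and upright (within 0.05 rad), its tip 20 mm above the element's tie plate (14 to 26 mm), tip and insulator within 4 mm of the port's centre line, touching neither port nor element (horizontal distance between each of probe_tip, probe_grip and port below 0.004 m and z of probe_tip in the frame of element between 0.014 and 0.026 m and angle between probe_tip's own z axis and vertical below 0.05 rad and contact force between probe and boiler below 0.1 N and contact force between probe and the fingers above 1 N and linear speed of probe below 0.02 m/s); the arm keeps its last pose, push and grip.
It fails at once if the probe touches the port (contact force between probe and port above 0.5 N).
It fails at once if the probe is pressed hard on the element or the boiler (contact force between probe and boiler above 30 N).
It fails at once if another fitting or tool is moved from its place (distance of any of thermowell, safety_valve, portafilter, jug, screwdriver, wrench, trim_ring, multimeter from where it was at the start of the episode above 0.03 m).
It also fails if it takes over 61 s, if anything falls off the work surface, if the arm or the gripper's body presses on something with over 40 N, if the wrist force passes 120 N, or if a joint passes its speed limit or range.

## Working session

There is one attempt and no reset: what is moved stays moved. The work goes in short steps, Python scripts to look and compute and a tool call to move; the robot and the scene stay as the last step left them, time stands still between calls to the robot, and variables do not carry over. Pictures are saved under pics/ and viewed, about 8 in all and at most 12, crops included, and the job is handed in when it is done.

Besides the shell and the picture viewer there is one more tool, called after ">>>" by a JSON object that holds its "fn" and its "kwargs", one argument or row to a line. jog_arm: Moves the arm, as the interface text tells. Its arguments: {"type":"object","properties":{"targets":{"type":"string"},"hand":{"type":"number"},"squeeze":{"type":"number"}},"required":["targets"]}

```bash
mkdir -p pics; cat > h.py <<'E'
import numpy as np, cv2
from rig import r, optics, ticket
from scipy.spatial.transform import Rotation as Ro
def rot(q): return Ro.from_quat([q[1],q[2],q[3],q[0]]).as_matrix()
def grab(n):
    s=r.observe(); f=optics.grab_frame(n); 
    if 'R' not in f:
        T=np.array(f['T_tool_cam']); Rt=rot(s['eef_rot']); Rwc=Rt@T[:3,:3]; c=Rt@T[:3,3]+np.array(s['tcp_pos'])
        f['R']=Rwc.T; f['t']=-Rwc.T@c
    f['R']=np.array(f['R']); f['t']=np.array(f['t'])
    f['c']=-f['R'].T@f['t']; f['f']=200/np.tan(np.radians(f['vertical_fov'])/2)
    return f
def ray(f,u,v):
    p=np.array([(u-f['cx'])/f['f'],(v-f['cy'])/f['f']]); q=p.copy()
    for _ in range(20): q=p/(1+f['k1']*(q@q))
    d=f['R'].T@np.array([q[0],q[1],1]); return f['c'],d/np.linalg.norm(d)
def onz(f,u,v,z):
    c,d=ray(f,u,v); return c+d*(z-c[2])/d[2]
def proj(f,X):
    x=f['R']@np.array(X,float)+f['t']; q=x[:2]/x[2]; q=q*(1+f['k1']*(q@q)); return q*f['f']+[f['cx'],f['cy']]
def tri(*rs):
    A=0;b=0
    for c,d in rs:
        P=np.eye(3)-np.outer(d,d); A=A+P; b=b+P@c
    return np.linalg.solve(A,b)
def save(n,im,s=1): cv2.imwrite('pics/'+n,cv2.resize(im[:,:,::-1],None,fx=s,fy=s,interpolation=cv2.INTER_CUBIC))
E
python3 - <<'E'
from h import *
import pickle
s=r.observe(); print(s, r.pinch_z)
for n in ['scene','top']:
    f=grab(n); save(n+'0.png',f['image'],1.25); print(n,f['c'],f['f'],f['k1'],f['R'][2]); pickle.dump(f,open(n+'.pkl','wb'))
E
```

```text
{'t': 0.0, 'qpos': array([-1.29599012e+00,  4.23847413e-01,  1.63066388e+00, -1.52831625e-05,
        1.08860551e+00, -1.90153341e-02]), 'joint_velocities': array([-0.00025859, -0.00037218,  0.00168413,  0.00105748,  0.00078737,
        0.00082495]), 'joint_efforts': array([ 7.89838959e-04, -5.44616318e+01, -2.73659581e+01,  6.43986580e-02,
        2.27819884e-02, -1.35040632e-04]), 'tcp_pos': array([ 180.87074141, -597.68578813,  221.90785735]), 'eef_rot': array([ 0.1034373 , -0.10358426,  0.70002312, -0.6989554 ]), 'force': array([-0.51362901,  0.56005806, -0.15871046]), 'moment': array([-0.04260045, -0.00666999,  0.01416556]), 'width': 88.05095064800555} -18.700000000000003
scene [ 973.64077337 -678.50355457 1408.5195623 ] 474.4247562181268 0.009410010128775504 [-0.26164923  0.47188566 -0.84194038]
top [ 399.47441828    3.9347163  1486.57874637] 488.52360070188536 -0.010830733031771794 [ 0.13949765  0.00149443 -0.99022127]
```

View pics/top0.png

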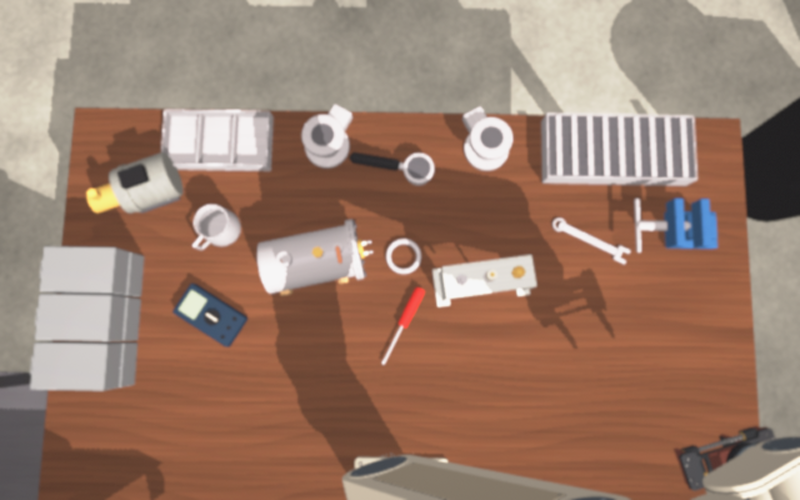

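View pics/scene0.png

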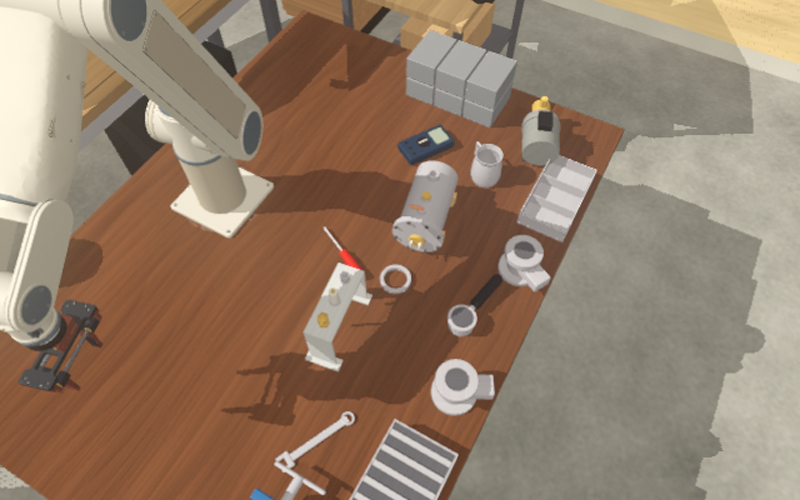

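Top view (800-px scale): the boiler's port is near (283,257) and the rack spans (437–535, 255–305). The middle fitting at (491,274) looks like the probe, with the valve at (519,271). I'll zoom in next.

```bash
python3 - <<'E'
from h import *
import pickle
T=pickle.load(open('top.pkl','rb'));S=pickle.load(open('scene.pkl','rb'))
def cr(f,x,y,w=100,h=75): return cv2.resize(f['image'][y:y+h,x:x+w],None,fx=4,fy=4,interpolation=cv2.INTER_CUBIC)
im=np.vstack([np.hstack([cr(T,342,190),cr(T,200,170)]),np.hstack([cr(S,230,205),cr(S,300,120)])])
save('c1.png',im)
print('probe top z~198:',onz(T,393,219,200),onz(S,268,232,200))
print('port',onz(T,226,206,158),onz(S,346,135,158))
for p in [(349,215),(427,204),(430,231),(353,244)]: print(onz(T,*p,145))
E
```

```text
probe top z~198: [ 524.66246623 -181.54395812  200.        ] [ 531.36785139 -184.10721953  200.        ]
port [556.22178465 269.81665771 158.        ] [546.82687448 278.35701683 158.        ]
[538.90974788 -68.06106231 145.        ]
[ 573.39351081 -283.7741597   145.        ]
[ 498.73127039 -291.15296805  145.        ]
[459.3802328  -79.84185809 145.        ]
```

View pics/c1.png

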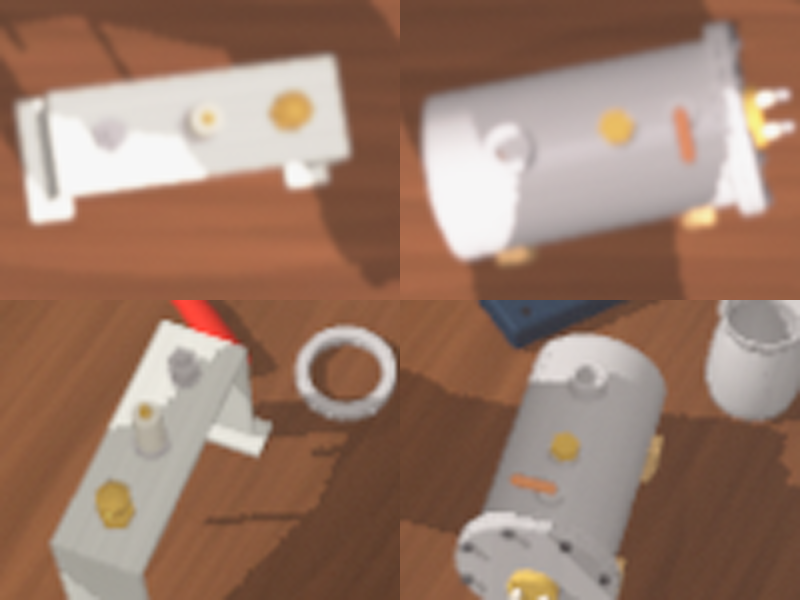

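Probe confirmed as the middle fitting, a white insulator with a brass stud. In the crop it is at (206,119) top and (146,411) scene, and the port is at (509,149) and (587,377).

```bash
cat >> h.py <<'E'
def plan(target_tcp, jaw):  # jaw: world horizontal direction of tool z; tool y down; returns shift(cm), rotvec
    s=r.observe(); R0=rot(s['eef_rot']); p0=np.array(s['tcp_pos'])
    best=None
    for sg in (1,-1):
        z=sg*np.array([jaw[0],jaw[1],0.]); z/=np.linalg.norm(z); y=np.array([0,0,-1.]); x=np.cross(y,z)
        rv=Ro.from_matrix(R0.T@np.column_stack([x,y,z])).as_rotvec()
        if best is None or np.linalg.norm(rv)<np.linalg.norm(best): best=rv
    return np.round(R0.T@(np.array(target_tcp)-p0)/10,2), np.round(best,4)
E
python3 - <<'E'
from h import *
import pickle
T=pickle.load(open('top.pkl','rb'));S=pickle.load(open('scene.pkl','rb'))
pr=tri(ray(T,393.5,219.75),ray(S,266.5,232.7)); po=tri(ray(T,227.2,207.2),ray(S,346.7,139.2))
print('stud',pr,onz(T,393.5,219.75,203),onz(S,266.5,232.7,203)); print('port',po,onz(T,227.2,207.2,158),onz(S,346.7,139.2,158))
C=[onz(T,*p,145) for p in [(353.25,213),(425.75,203.75),(429.5,229.25),(355,239.25)]]
for c in C: print(c)
d=C[0]-C[1]+C[3]-C[2]; d/=np.linalg.norm(d); print('rack y',d)
jaw=np.array([d[1],-d[0]]); W=grab('wrist'); print(np.array(W['T_tool_cam']),W['f'])
t=(pr+onz(T,393.5,219.75,203)+onz(S,266.5,232.7,203))/3
print(plan([t[0],t[1],320],jaw), rot(r.observe()['eef_rot']), r.observe()['qpos'])
E
```

```text
stud [ 524.25077767 -184.05212489  188.92246427] [ 522.40918859 -182.4264971   203.        ] [ 529.93160382 -189.35314883  203.        ]
port [554.38232441 268.31180139 150.5070982 ] [552.97355465 266.37820493 158.        ] [557.35480096 263.20313108 158.        ]
[544.66788333 -79.73568091 145.        ]
[ 574.02910621 -280.31672733  145.        ]
[ 503.52120493 -289.83641011  145.        ]
[472.44857031 -85.20072329 145.        ]
rack y [-0.14750813  0.98906084  0.        ]
[[ 1.00228225e-03  9.63844567e-01  2.66463219e-01 -7.27253541e+01]
 [ 8.99724054e-04 -2.66464114e-01  9.63844420e-01 -1.61405570e+02]
 [ 9.99999093e-01 -7.26300789e-04 -1.13426639e-03  1.67193950e+00]
 [ 0.00000000e+00  0.00000000e+00  0.00000000e+00  1.00000000e+00]] 288.8925831608614
(array([-44.93,  -9.76, -29.51]), array([ 1.000e-03, -1.425e+00, -9.000e-04])) [[-9.57140018e-01 -3.25108574e-04  2.89625414e-01]
 [-2.89625595e-01  1.16480609e-03 -9.57139310e-01]
 [-2.61832508e-05 -9.99999269e-01 -1.20904229e-03]] [-1.29597178e+00  4.23704646e-01  1.63050243e+00  3.60581338e-06
  1.08859490e+00 -1.90127867e-02]
```

>>> {"fn": "jog_arm", "kwargs": {
  "targets": "-44.9 -9.8 -29.5 0 -1.425 0;-44.9 -9.8 -29.5 0 -1.425 0;-44.9 -9.8 -29.5 0 -1.425 0;-44.9 -9.8 -29.5 0 -1.425 0;-44.9 -9.8 -29.5 0 -1.425 0;-44.9 -9.8 -29.5 0 -1.425 0;-44.9 -9.8 -29.5 0 -1.425 0;-44.9 -9.8 -29.5 0 -1.425 0;-44.9 -9.8 -29.5 0 -1.425 0;-44.9 -9.8 -29.5 0 -1.425 0;-44.9 -9.8 -29.5 0 -1.425 0;-44.9 -9.8 -29.5 0 -1.425 0",
  "hand": 8.0,
  "squeeze": 20
}}

```text
t: 1.15
tcp_pos: [497.1, -218.7, 312.7]
eef_rot: [-0.537, 0.537, -0.46, 0.46]
force: [-0.0, 0.5, 0.7]
width: 79.8
```

```bash
python3 - <<'E'
from h import *
print(plan([525,-184.5,320],[.98906,.1475]),r.observe()['tcp_pos'],r.observe()['qpos'],r.observe()['t'])
E
```

```text
(array([-2.95, -0.73,  3.29]), array([ 0.0002,  0.0065, -0.    ])) [ 497.05416859 -218.71919709  312.7271114 ] [-4.36403305e-01  2.06107859e-01  1.71968059e+00 -8.33452521e-05
  1.21596519e+00 -5.90914482e-01] 1.15
```

>>> {"fn": "jog_arm", "kwargs": {
  "targets": "-1.5 -0.4 1.6 0 0.006 0;-2.95 -0.7 3.3 0 0.006 0;-2.95 -0.7 3.3 0 0.006 0;-2.95 -0.7 3.3 0 0.006 0"
}}

```text
t: 1.48
tcp_pos: [524.8, -185.9, 319.2]
eef_rot: [-0.535, 0.535, -0.463, 0.463]
force: [-0.9, -0.3, 0.4]
width: 80.1
```

```bash
python3 - <<'E'
from h import *
import pickle
f=grab('wrist'); pickle.dump(f,open('w1.pkl','wb')); save('w1.png',f['image'],1.25)
s=r.observe(); print(s['tcp_pos'],s['t'],rot(s['eef_rot'])); print(f['c'],proj(f,[525,-184.5,203]),proj(f,[525,-184.5,191]))
E
```

```text
[ 524.14509697 -186.52750324  318.95091859] 1.5333 [[ 1.42474138e-01 -1.00871033e-03  9.89798011e-01]
 [-9.89798515e-01 -5.05560428e-06  1.42474205e-01]
 [-1.38711176e-04 -9.99999491e-01 -9.99140283e-04]]
[ 514.69062806 -115.33387721  480.56620576] [316.12682235 192.23642907] [316.11426721 189.39116679]
```

View pics/w1.png

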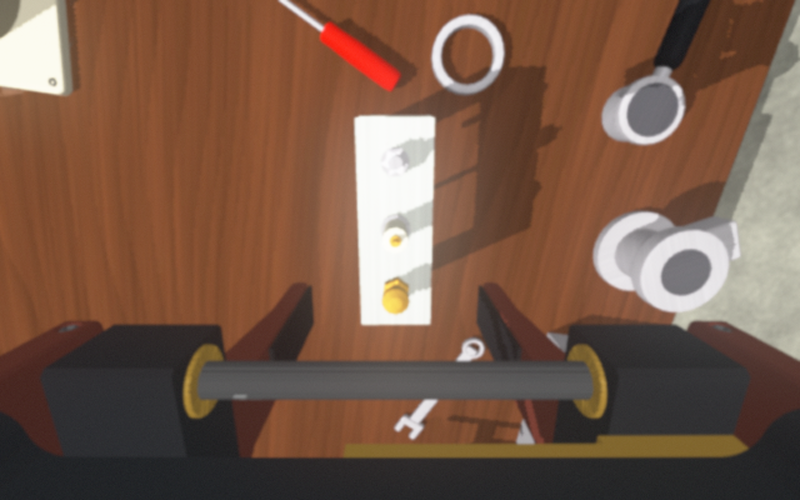

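The wrist view shows the stud at (396,240)/1.25, within about 1 px of the predicted point, and the rack aligned with the jaws. I'll refine with a colour centroid.

```bash
python3 - <<'E'
from h import *
import pickle
f=pickle.load(open('w1.pkl','rb')); im=f['image']; hsv=cv2.cvtColor(im,cv2.COLOR_RGB2HSV)
x0,y0,x1,y1=300,170,335,206
m=cv2.inRange(hsv[y0:y1,x0:x1],(12,90,120),(35,255,255)); n,l,st,ce=cv2.connectedComponentsWithStats(m)
for i in range(1,n): print(st[i],ce[i]+[x0,y0],onz(f,*(ce[i]+[x0,y0]),200))
for p in [(355,117),(435,117),(431,324),(361,324)]: print(onz(f,p[0]/1.25,p[1]/1.25,145))
E
```

```text
[12 19  9  8 55] [315.96363636 192.43636364] [ 524.97923688 -185.47522161  200.        ]
[476.35919286 -93.70206729 145.        ]
[545.76294936 -83.68773222 145.        ]
[ 576.09922456 -281.10937415  145.        ]
[ 505.20229267 -291.34891723  145.        ]
```

```bash
python3 - <<'E'
from h import *
print(plan([525,-185.6,153],[.989,.148]),r.observe()['tcp_pos'])
E
```

```text
(array([-0.08, 16.59,  0.11]), array([ 0.001 , -0.0056, -0.0001])) [ 524.14509697 -186.52750324  318.95091859]
```

>>> {"fn": "jog_arm", "kwargs": {
  "targets": "0 2.5 0.1 0 -0.005 0;0 5 0.1 0 -0.005 0;0 7.5 0.1 0 -0.005 0;0 10 0.1 0 -0.005 0;0 12 0.1 0 -0.005 0;0 14 0.1 0 -0.005 0;0 15.3 0.1 0 -0.005 0;0 16.2 0.1 0 -0.005 0;0 16.6 0.1 0 -0.005 0;0 16.6 0.1 0 -0.005 0;0 16.6 0.1 0 -0.005 0;0 16.6 0.1 0 -0.005 0"
}}

```text
t: 2.53
tcp_pos: [526.0, -186.9, 154.4]
eef_rot: [0.535, -0.535, 0.461, -0.463]
force: [0.6, 0.1, 0.3]
width: 80.0
```

```bash
python3 - <<'E'
from h import *
s=r.observe(); print(s['tcp_pos'],s['force'],s['t'],plan([525,-185.6,153],[.989,.148]))
f=grab('wrist'); save('w2.png',f['image'],1); print(proj(f,[525,-185.5,203]))
E
```

```text
[ 526.03038789 -186.89675844  154.35384275] [0.59758526 0.07644069 0.2609269 ] 2.5333 (array([-0.14,  0.14, -0.08]), array([-0.0014, -0.0018,  0.0008]))
[313.99586739 283.24517647]
```

View pics/w2.png

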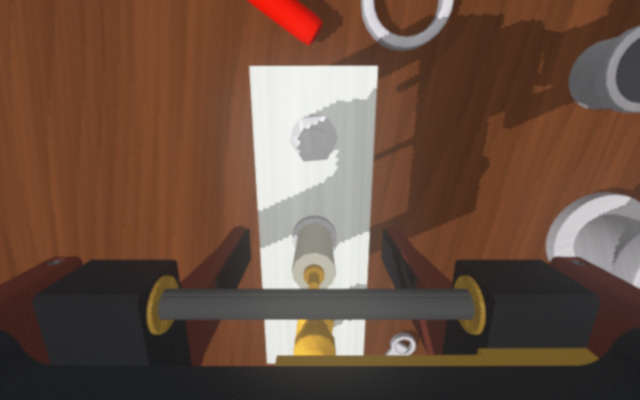

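The insulator (314,260) sits between the open fingers (250 and 383). Closing now.

>>> {"fn": "jog_arm", "kwargs": {
  "targets": "0 0 0 0 0 0;0 0 0 0 0 0;0 0 0 0 0 0;0 0 0 0 0 0;0 0 0 0 0 0;0 0 0 0 0 0;0 0 0 0 0 0;0 0 0 0 0 0;0 0 0 0 0 0;0 0 0 0 0 0",
  "hand": 0.5,
  "squeeze": 25
}}

```text
t: 3.42
tcp_pos: [525.5, -186.4, 153.4]
eef_rot: [-0.535, 0.535, -0.462, 0.462]
force: [0.4, -0.1, 0.1]
width: 21.7
```

```bash
python3 - <<'E'
from h import *
s=r.observe(); print(s['tcp_pos'],s['force'],s['width'],s['t'])
f=grab('wrist'); print('ins top @ (314,269):',onz(f,314,269,191))
p=np.array([s['tcp_pos'][0],s['tcp_pos'][1],153]); print(proj(f,[p[0],p[1],191]))
E
```

```text
[ 525.52204118 -186.4329921   153.37765849] [ 0.35297143 -0.07993314  0.06363663] 21.654104816901445 3.4167
ins top @ (314,269): [ 524.38726343 -184.23986785  191.        ]
[315.68658896 273.38348325]
```

>>> {"fn": "jog_arm", "kwargs": {
  "targets": "0 -0.5 0 0 0 0;0 -1.5 0 0 0 0;0 -3.5 0 0 0 0;0 -6 0 0 0 0;0 -8.5 0 0 0 0;0 -11 0 0 0 0;0 -13.5 0 0 0 0;0 -16 0 0 0 0;0 -18 0 0 0 0;0 -19.3 0 0 0 0;0 -19.7 0 0 0 0;0 -19.7 0 0 0 0"
}}

```text
t: 4.47
tcp_pos: [526.0, -186.6, 352.2]
eef_rot: [0.536, -0.535, 0.461, -0.463]
force: [0.3, -1.0, -1.4]
width: 21.6
```

```bash
python3 - <<'E'
from h import *
s=r.observe(); print(s['tcp_pos'],s['force'],s['width'],s['t'],plan([530,190,350],[.989,.148]))
E
```

```text
[ 525.95749946 -186.58565168  352.1502722 ] [ 0.30437229 -0.96437485 -1.3737824 ] 21.630540723713448 4.4667 (array([-37.19,   0.18,   5.92]), array([-0.0025, -0.0015,  0.0014]))
```

>>> {"fn": "jog_arm", "kwargs": {
  "targets": "-2 0 0.3 0 0 0;-5 0 0.8 0 0 0;-8.5 0 1.4 0 0 0;-12 0 2 0 0 0;-15.5 0 2.6 0 0 0;-19 0 3.1 0 0 0;-22.5 0 3.7 0 0 0;-26 0 4.3 0 0 0;-29.5 0 4.8 0 0 0;-33 0 5.3 0 0 0;-35.5 0 5.7 0 0 0;-37.2 0 5.9 0 0 0"
}}

```text
t: 5.47
tcp_pos: [528.5, 192.6, 349.0]
eef_rot: [-0.535, 0.536, -0.462, 0.461]
force: [0.0, -0.8, -0.8]
width: 21.5
```

>>> {"fn": "jog_arm", "kwargs": {
  "targets": "0 0 0 0 0 0;0 0 0 0 0 0;0 0 0 0 0 0;0 0 0 0 0 0"
}}

```text
t: 5.8
tcp_pos: [529.3, 189.0, 350.0]
eef_rot: [-0.535, 0.535, -0.462, 0.462]
force: [0.2, -0.6, -0.5]
width: 21.8
```

```bash
python3 - <<'E'
from h import *
import pickle
s=r.observe(); print(s['tcp_pos'],s['force'],s['width'],s['t'])
F={n:grab(n) for n in ('wrist','top','scene')}; pickle.dump(F,open('F2.pkl','wb'))
print(r.observe()['tcp_pos'])
f=F['wrist']; x,y,z=s['tcp_pos']
for n,f in F.items(): print(n,f['c'],'port',proj(f,[554.5,266.5,158]),'tip',proj(f,[x,y,z+19-147]),'ins',proj(f,[x,y,z+19]))
W=F['wrist']['image']
def cr(f,c,w=100,h=75):
    x,y=int(c[0])-w//2,int(c[1])-h//2; x=min(max(x,0),640-w);y=min(max(y,0),400-h); print(x,y); return cv2.resize(f['image'][y:y+h,x:x+w],(400,300),interpolation=cv2.INTER_CUBIC)
t=[x,y,z-70]
save('c2.png',np.vstack([np.hstack([cv2.resize(W,(400,250)),np.zeros((250,400,3),np.uint8)]),np.hstack([cr(F['top'],proj(F['top'],t)),cr(F['scene'],proj(F['scene'],t))])]))
save('w3.png',W,1.25)
E
```

```text
[529.29413501 189.04845289 349.97648503] [ 0.22896482 -0.55179475 -0.52398176] 21.788461157537014 5.8
[529.5302293  189.19471244 350.36826117]
wrist [519.12045103 259.6218491  511.34870013] port [346.46984322 117.41945655] tip [315.77351609 190.61974871] ins [315.65723429 255.67345639]
top [ 399.47441828    3.9347163  1486.57874637] port [227.18070279 206.64581878] tip [251.75550919 213.8656817 ] ins [242.67205759 207.17920516]
scene [ 973.64077337 -678.50355457 1408.5195623 ] port [346.39906791 138.21864197] tip [329.33434704 138.853214  ] ins [330.31677976 107.02511635]
198 174
279 89
```

View pics/w3.png

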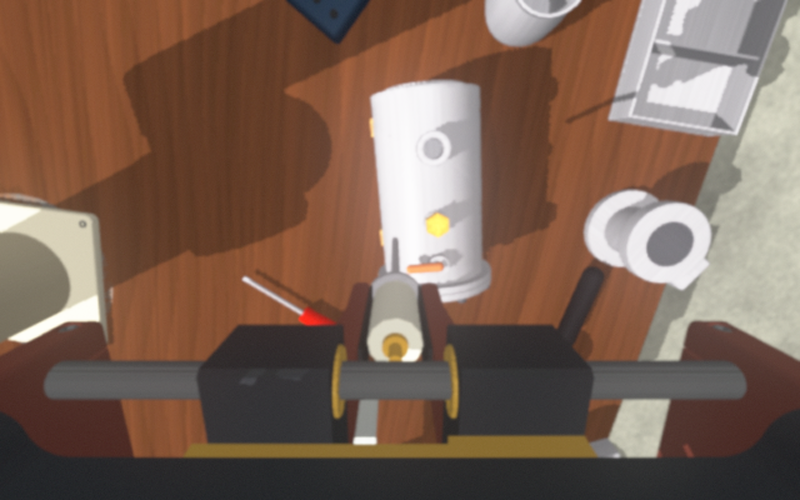

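View pics/c2.png

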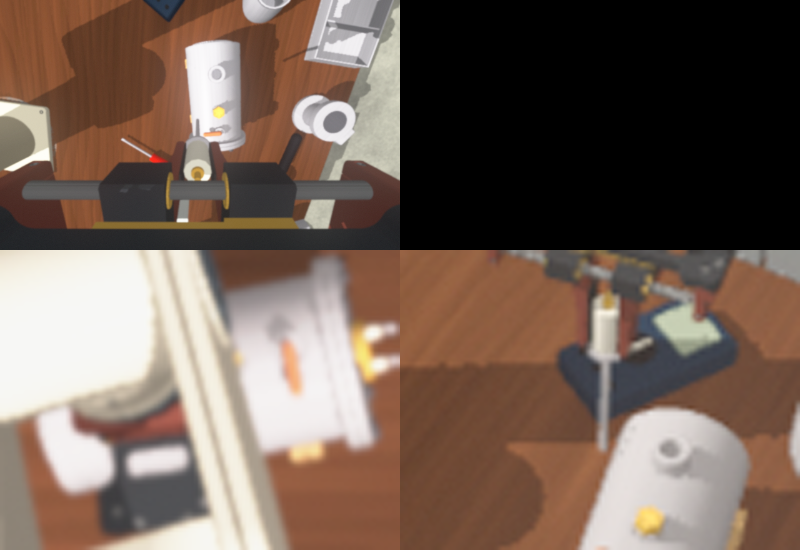

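The rod tip (316,191) in the wrist view and (330,138.5) in the scene view agree with the model to within 1 px, so the probe is straight in the grip. The port mouth is at (346.4,118.4). I'll refine the port with a contour.

```bash
python3 - <<'E'
from h import *
import pickle
F=pickle.load(open('F2.pkl','rb'))
for n,c,w,up in [('wrist',(346,118),17,158),('scene',(346.5,138.5),11,158)]:
    f=F[n]; x0,y0=int(c[0])-w,int(c[1])-w
    g=cv2.cvtColor(f['image'],cv2.COLOR_RGB2GRAY)[y0:y0+2*w,x0:x0+2*w]; g=cv2.resize(g,None,fx=8,fy=8,interpolation=cv2.INTER_CUBIC)
    cv2.imwrite(f'pics/g_{n}.png',g)
    for th in (150,165,180,195,205):
        m=(g<th).astype(np.uint8); k,l,st,ce=cv2.connectedComponentsWithStats(m)
        for i in range(1,k):
            if st[i][4]>1500 and st[i][0]>0 and st[i][1]>0 and st[i][0]+st[i][2]<16*w and st[i][1]+st[i][3]<16*w:
                cn,_=cv2.findContours((l==i).astype(np.uint8),0,1); e=cv2.fitEllipse(max(cn,key=len)); p=(np.array(e[0])+.5)/8-.5+[x0,y0]
                print(n,th,st[i][4]/64,p,np.array(e[1])/8,onz(f,*p,158))
a=cv2.imread('pics/g_wrist.png',0);b=cv2.imread('pics/g_scene.png',0); h=max(a.shape[0],b.shape[0]); 
cv2.imwrite('pics/g.png',np.hstack([np.pad(a,((0,h-a.shape[0]),(0,0))),np.pad(b,((0,h-b.shape[0]),(0,0)))]))
E
```

```text
wrist 195 156.125 [347.21796608 118.62184334] [13.5789566  15.21538448] [555.60788095 265.28184866 158.        ]
wrist 205 204.578125 [346.52524757 118.55320168] [15.35109615 16.76205254] [554.78627516 265.24063714 158.        ]
scene 205 24.921875 [346.05488682 138.22878075] [5.11553192 6.00078869] [553.5021038 265.8910904 158.       ]
```

View pics/g.png

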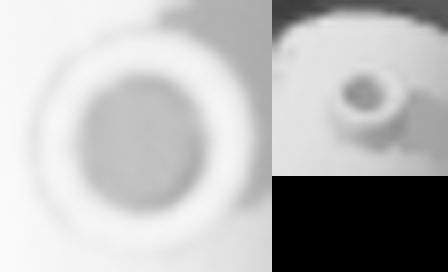

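```bash
python3 - <<'E'
from h import *
s=r.observe(); print(s['tcp_pos'],plan([554.8,265.2,305],[.989,.148]))
import pickle
f=pickle.load(open('F2.pkl','rb'))['wrist']; print('stud',proj(f,[529.4,189.1,350+16.6+33]),'tip',proj(f,[529.4,189.1,350-128.4]))
E
```

```text
[529.5302293  189.19471244 350.36826117] (array([-7.15,  4.54,  3.6 ]), array([ 0.0001, -0.003 ,  0.0001]))
stud [315.85603521 287.44419342] tip [315.88234531 190.49887687]
```

>>> {"fn": "jog_arm", "kwargs": {
  "targets": "-1.5 0 0.8 0 0 0;-4 0 2 0 0 0;-6 0 3 0 0 0;-7.1 0 3.6 0 0 0;-7.1 0.5 3.6 0 -0.003 0;-7.1 1.5 3.6 0 -0.003 0;-7.1 2.8 3.6 0 -0.003 0;-7.1 3.8 3.6 0 -0.003 0;-7.1 4.4 3.6 0 -0.003 0;-7.1 4.5 3.6 0 -0.003 0;-7.1 4.5 3.6 0 -0.003 0;-7.1 4.5 3.6 0 -0.003 0"
}}

```text
t: 6.95
tcp_pos: [554.9, 265.5, 305.9]
eef_rot: [0.536, -0.536, 0.461, -0.461]
force: [1.0, -0.3, -1.1]
width: 21.5
```

```bash
python3 - <<'E'
from h import *
import pickle
s=r.observe(); print(s['tcp_pos'],s['force'],s['moment'],s['width'],s['t'])
F={n:grab(n) for n in ('wrist','scene')}; pickle.dump(F,open('F3.pkl','wb'))
x,y,z=s['tcp_pos']
c=[]
for n,f in F.items():
    print(n,'port',proj(f,[554.8,265.2,158]),'tip',proj(f,[x,y,z-128.4]),'collar',proj(f,[x,y,z-8.4]),'instop',proj(f,[x,y,z+16.6+21]))
    p=proj(f,[x,y,z-110]); a,b=int(p[0])-40,int(p[1])-50; print(a,b)
    c.append(cv2.resize(f['image'][b:b+100,a:a+80],None,fx=5,fy=5,interpolation=cv2.INTER_CUBIC))
save('c3.png',np.hstack(c))
E
```

```text
[554.88777378 265.50172232 305.85961996] [ 0.95282116 -0.28400424 -1.06834631] [-0.05567592 -0.13656822 -0.05083176] 21.531384181847876 6.95
wrist port [315.46894462 186.61805346] tip [315.59678586 190.59647687] collar [315.6835305  235.90297986] instop [315.75524991 273.35182207]
275 145
scene port [346.30114192 138.51268303] tip [346.6552033  134.75009592] collar [348.58597754 110.05055492] instop [349.39800034  99.66715758]
306 81
```

View pics/c3.png

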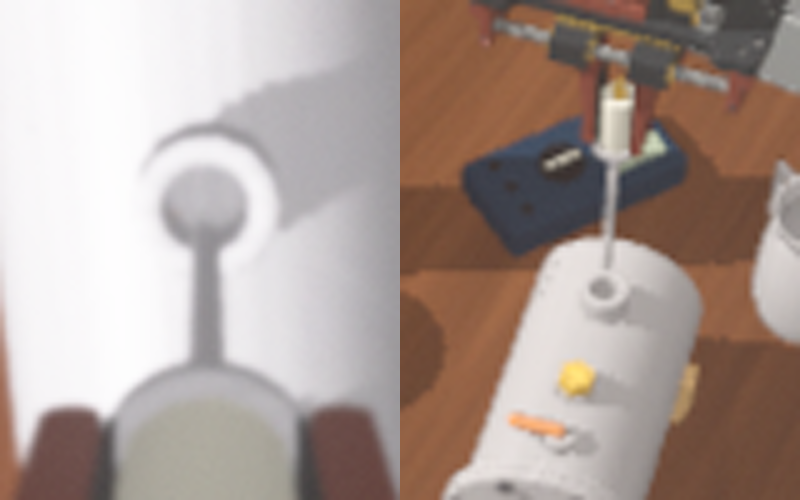

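The wrist crop shows the rod tip at (205,224), in line with the bore centre (203,205), and its height matches prediction to about 0.6 px. The scene crop also shows the rod directly above the port. Descending to tip z≈112, above the shallowest element height of 88.

>>> {"fn": "jog_arm", "kwargs": {
  "targets": "0 0.5 0 0 0 0;0 1 0 0 0 0;0 1.6 0 0 0 0;0 2.2 0 0 0 0;0 2.9 0 0 0 0;0 3.6 0 0 0 0;0 4.3 0 0 0 0;0 5 0 0 0 0;0 5.6 0 0 0 0;0 6.1 0 0 0 0;0 6.4 0 0 0 0;0 6.5 0 0 0 0"
}}

```text
t: 8.05
tcp_pos: [554.4, 265.6, 239.7]
eef_rot: [-0.536, 0.536, -0.461, 0.461]
force: [0.1, 0.3, -0.9]
width: 21.6
```

>>> {"fn": "jog_arm", "kwargs": {
  "targets": "0 0 0 0 0 0;0 0 0 0 0 0;0 0 0 0 0 0;0 0 0 0 0 0"
}}

```text
t: 8.38
tcp_pos: [554.9, 265.8, 240.8]
eef_rot: [0.536, -0.536, 0.461, -0.461]
force: [-0.6, 0.3, -0.9]
width: 21.6
```

```bash
python3 - <<'E'
from h import *
import pickle
s=r.observe(); print(s['tcp_pos'],s['force'],s['moment'],s['width'],s['t'])
f=grab('wrist'); x,y,z=s['tcp_pos']
print(proj(f,[554.8,265.2,158]),proj(f,[x,y,158]),rot(s['eef_rot'])[:,1])
p=proj(f,[x,y,158]); a,b=int(p[0])-40,int(p[1])-40; print(a,b)
save('c4.png',cv2.resize(f['image'][b:b+80,a:a+80],None,fx=6,fy=6,interpolation=cv2.INTER_CUBIC))
E
```

```text
[554.85749163 265.76933535 240.81359969] [-0.61182794  0.33602377 -0.92300272] [-0.00812767 -0.06466225 -0.02496028] 21.551345338702923 8.3833
[315.45556814 203.56318616] [315.61593968 202.9588453 ] [ 6.64156341e-04  3.11787352e-04 -9.99999731e-01]
275 162
```

View pics/c4.png

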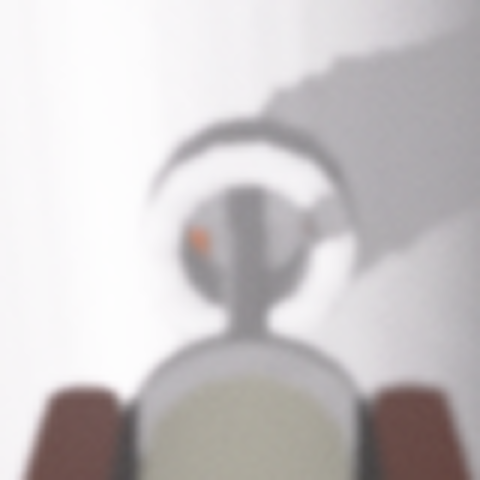

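The wrist crop shows the rod centred in the bore (both at x≈247; bore centre v≈202.7 against 203.0 for the rod axis). Moving to just above the highest element height, then feeling in small steps.

>>> {"fn": "jog_arm", "kwargs": {
  "targets": "0 0.3 0 0 0 0;0 0.7 0 0 0 0;0 1.1 0 0 0 0;0 1.5 0 0 0 0;0 1.8 0 0 0 0;0 2 0 0 0 0;0 2 0 0 0 0;0 2 0 0 0 0",
  "squeeze": 20
}}

```text
t: 9.1
tcp_pos: [554.6, 265.7, 220.2]
eef_rot: [-0.536, 0.536, -0.461, 0.461]
force: [0.0, -0.5, -0.6]
width: 21.7
```

>>> {"fn": "jog_arm", "kwargs": {
  "targets": "0 0.05 0 0 0 0;0 0.1 0 0 0 0;0 0.15 0 0 0 0;0 0.2 0 0 0 0;0 0.25 0 0 0 0;0 0.3 0 0 0 0;0 0.3 0 0 0 0"
}}

```text
t: 9.68
tcp_pos: [554.6, 265.7, 217.3]
eef_rot: [-0.536, 0.536, -0.461, 0.461]
force: [-0.3, 0.9, -0.6]
width: 21.8
```

>>> {"fn": "jog_arm", "kwargs": {
  "targets": "0 0.05 0 0 0 0;0 0.1 0 0 0 0;0 0.15 0 0 0 0;0 0.2 0 0 0 0;0 0.2 0 0 0 0"
}}

```text
t: 10.1
tcp_pos: [554.6, 265.7, 215.3]
eef_rot: [-0.536, 0.536, -0.461, 0.461]
force: [0.1, 0.2, -0.4]
width: 21.6
```

>>> {"fn": "jog_arm", "kwargs": {
  "targets": "0 0.05 0 0 0 0;0 0.1 0 0 0 0;0 0.15 0 0 0 0;0 0.2 0 0 0 0;0 0.2 0 0 0 0"
}}

```text
t: 10.52
tcp_pos: [554.6, 265.7, 213.3]
eef_rot: [-0.536, 0.536, -0.461, 0.461]
force: [0.7, -1.0, -1.5]
width: 21.8
```

>>> {"fn": "jog_arm", "kwargs": {
  "targets": "0 0.05 0 0 0 0;0 0.1 0 0 0 0;0 0.15 0 0 0 0;0 0.2 0 0 0 0;0 0.2 0 0 0 0"
}}

```text
t: 10.93
tcp_pos: [554.6, 265.7, 211.3]
eef_rot: [-0.536, 0.536, -0.461, 0.461]
force: [-0.7, 0.4, -0.3]
width: 21.6
```

>>> {"fn": "jog_arm", "kwargs": {
  "targets": "0 0.05 0 0 0 0;0 0.1 0 0 0 0;0 0.15 0 0 0 0;0 0.2 0 0 0 0;0 0.2 0 0 0 0"
}}

```text
t: 11.35
tcp_pos: [554.6, 265.7, 209.3]
eef_rot: [-0.536, 0.536, -0.461, 0.461]
force: [-0.7, 0.0, -0.5]
width: 21.4
```

>>> {"fn": "jog_arm", "kwargs": {
  "targets": "0 0.05 0 0 0 0;0 0.1 0 0 0 0;0 0.15 0 0 0 0;0 0.2 0 0 0 0;0 0.2 0 0 0 0"
}}

```text
t: 11.77
tcp_pos: [554.6, 265.7, 207.3]
eef_rot: [-0.536, 0.536, -0.461, 0.461]
force: [0.4, -0.6, -1.7]
width: 21.9
```

>>> {"fn": "jog_arm", "kwargs": {
  "targets": "0 0.05 0 0 0 0;0 0.1 0 0 0 0;0 0.15 0 0 0 0;0 0.2 0 0 0 0;0 0.2 0 0 0 0"
}}

```text
t: 12.18
tcp_pos: [554.6, 265.7, 205.3]
eef_rot: [-0.536, 0.536, -0.461, 0.461]
force: [1.0, 0.1, -1.5]
width: 21.9
```

>>> {"fn": "jog_arm", "kwargs": {
  "targets": "0 0.05 0 0 0 0;0 0.1 0 0 0 0;0 0.15 0 0 0 0;0 0.2 0 0 0 0;0 0.2 0 0 0 0"
}}

```text
t: 12.6
tcp_pos: [554.5, 265.7, 203.3]
eef_rot: [-0.536, 0.536, -0.461, 0.461]
force: [0.1, -0.3, -0.7]
width: 21.6
```

>>> {"fn": "jog_arm", "kwargs": {
  "targets": "0 0.05 0 0 0 0;0 0.1 0 0 0 0;0 0.15 0 0 0 0;0 0.2 0 0 0 0;0 0.2 0 0 0 0"
}}

```text
t: 13.02
tcp_pos: [554.6, 265.6, 201.3]
eef_rot: [-0.536, 0.536, -0.461, 0.461]
force: [-0.6, -0.5, -1.5]
width: 21.1
```

>>> {"fn": "jog_arm", "kwargs": {
  "targets": "0 0.05 0 0 0 0;0 0.1 0 0 0 0;0 0.15 0 0 0 0;0 0.2 0 0 0 0;0 0.2 0 0 0 0"
}}

```text
t: 13.43
tcp_pos: [554.6, 265.7, 199.3]
eef_rot: [-0.536, 0.536, -0.461, 0.461]
force: [-0.2, 0.7, -1.6]
width: 21.8
```

>>> {"fn": "jog_arm", "kwargs": {
  "targets": "0 0.05 0 0 0 0;0 0.1 0 0 0 0;0 0.15 0 0 0 0;0 0.2 0 0 0 0;0 0.2 0 0 0 0"
}}

```text
t: 13.85
tcp_pos: [555.1, 265.9, 198.6]
eef_rot: [0.536, -0.536, 0.461, -0.461]
force: [-1.7, -0.4, 6.4]
width: 21.1
```

Contact: Fz rose about 7.5 N over baseline at TCP z≈198.6–199. That puts the tip at about 70 mm, or 88 mm below the mouth, which is within the given range. Holding one row, then lifting to TCP z≈218.8.

>>> {"fn": "jog_arm", "kwargs": {
  "targets": "0 0 0 0 0 0;0 -0.15 0 0 0 0;0 -0.4 0 0 0 0;0 -0.7 0 0 0 0;0 -1 0 0 0 0;0 -1.3 0 0 0 0;0 -1.6 0 0 0 0;0 -1.9 0 0 0 0;0 -2.1 0 0 0 0;0 -2.15 0 0 0 0;0 -2.15 0 0 0 0;0 -2.15 0 0 0 0"
}}

```text
t: 14.85
tcp_pos: [554.6, 265.7, 218.8]
eef_rot: [-0.536, 0.536, -0.461, 0.461]
force: [-0.4, -0.3, -0.8]
width: 21.8
```

```bash
python3 - <<'E'
from h import *
s=r.observe(); print(s['tcp_pos'],s['force'],s['moment'],s['width'],s['t'],np.abs(s['joint_velocities']).max())
f=grab('wrist'); x,y,z=s['tcp_pos']
print(rot(s['eef_rot'])[:,1])
p=proj(f,[x,y,158]); print(p,proj(f,[554.8,265.7,158])); a,b=int(p[0])-40,int(p[1])-45; print(a,b)
g=grab('scene'); q=proj(g,[x,y,z-40]); c,d=int(q[0])-40,int(q[1])-40; print(c,d,proj(g,[x,y,160]),proj(g,[x,y,z-10]))
save('c5.png',np.hstack([cv2.resize(i,None,fx=5,fy=5,interpolation=cv2.INTER_CUBIC) for i in (f['image'][b:b+80,a:a+80],g['image'][d:d+80,c:c+80])]))
E
```

```text
[554.56964808 265.66434007 218.82103055] [-0.42354315 -0.33419852 -0.84860315] [-0.05849686 -0.10769221  0.04964422] 21.825858686629193 14.85 0.0037564748426518546
[-1.40957175e-04 -3.78198439e-05 -9.99999989e-01]
[315.69491016 210.56998152] [315.98371164 210.56871156]
275 165
306 94 [346.33330784 138.0157814 ] [347.0724952  128.53470909]
```

View pics/c5.png

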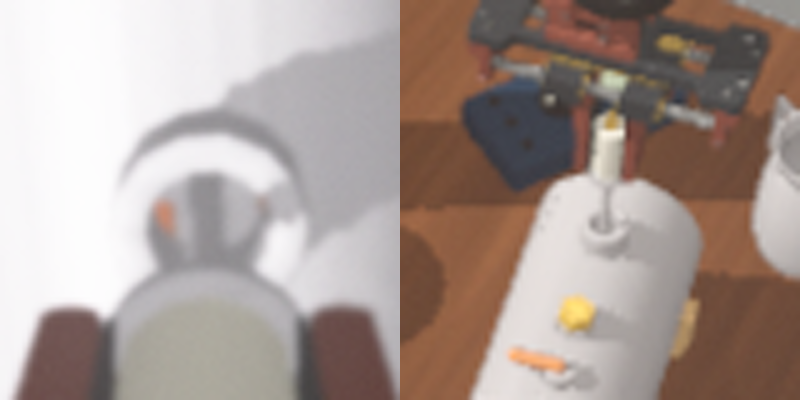

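The final crop shows the rod centred in the bore (x≈206 for both), with the rod upright at the port in the scene view (606). Readings: steady, TCP z 218.8, Fz back at baseline. Handing in.

```bash
python3 -c "
from rig import r,ticket
print(ticket.sign_off()); s=r.observe(); print(s['t'],s['tcp_pos'],s['width'],s['force'])"
```

```text
the job is handed in; nothing more can be done
None
the job is handed in; nothing more can be done
```

The job is handed in with the probe held by its insulator, tip about 20 mm above the heating element, in the middle of the port. I took it from the middle rack hole, lowered it down the bore and felt for the element in 2 mm steps. Contact showed as a rise of about 7.5 N, roughly 88 mm below the port's mouth. I then lifted the tip clear.

**Last checks before hand-in:**
- **Height:** the gripper is 20.2 mm above its reading at contact, and the vertical force is back to the level before contact. Contact lay somewhere between readings of 198.6 and 199.3 mm, so the true clearance could be up to about 1 mm less.
- **Centring:** the rod lines up with the bore in both the wrist and scene pictures. The estimates of the port's centre along y spread by about 1 mm (265.2 to 266.1 mm), and the gripper is at 265.7 mm.
- **Upright and still:** the tool axis is vertical to 0.001 rad, the grip is closed at 21.8 mm on the 22 mm insulator, and the joints are steady.
- **Time:** 14.9 s of the 61 s allowed.

No check failed. I did not touch the element a second time to rule out a small slip in the grip. The force readings have about 1 N of noise, so they could not show a very light brush against the port; the pictures show the rod clear of the bore.

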